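# Zero the specimen reader and hold a carrier in its guard slot

### The arm

A 6-joint arm with a two-finger parallel gripper is mounted at the origin on the work surface. World frame = base frame: x ahead of the robot, y to its left, z up, the work surface at z = 0. Lengths are in mm, angles in degrees, forces in N, time in s.
With the tool pointing down it reaches from about 300 to 850 mm from the base axis. Payload 4.2 kg.
Tool frame: the origin (TCP) lies at the very end of the fingers, on their centre line; the grasp point (between the pads) lies 19 mm behind it (env.grasp_offset is the distance from the TCP to the grasp point, in mm); z points along the fingers, y is the line along which they close (so a half turn about z gives the same grasp; the last joint's range is limited). The gripper opens to 91 mm and grips with 3 to 60 N. Pads are 32 mm wide; open, the fingers measure 118 mm over their backs; the gripper's body (76 mm by 178 mm) begins 60 mm behind the grasp point.
Start: joints at [62.281, 18.312, 89.639, -0, 72.044, -1.146], TCP at [257.231, 514.272, 213.976] pointing down, gripper open.
Joint ranges: [-177.97, 177.97], [-48.28, 115.42], [12.27, 149.76], [-77.06, 257.06], [2.81, 150.46], [-146.56, 146.56]. Speed limits (degrees/s): [147.25, 147.25, 180, 180, 180, 180].

### API

Orientations are given as [roll, pitch, yaw] about the fixed x, y, z axes, in that order (R = Rz(yaw) Ry(pitch) Rx(roll)).
In Python, from workcell import env gives the robot as it stands. The module is installed in compiled form; this text tells all that it offers.
- The arm moves only by the tool send_rows, never from a script. Its argument "motion" is a list of rows, each an object of numbers: "tx", "ty", "tz": the shift along the tool's x, y, z in units of 500 mm (1.0 is 500 mm); "rx", "ry", "rz": the turn, a rotation vector about the tool's x, y, z in units of 30 degrees (1.0 is 30 degrees); "gripper": the closure, from -1 (fully open) to 1 (shut). In form: [{"tx": .., "ty": .., "tz": .., "rx": .., "ry": .., "rz": .., "gripper": ..}, ...]. A call has 1 to 12 rows; each row shifts and turns the commanded pose from where the row before left it, along the tool's axes as they then stand; what a row does not reach is not made up. A row lasts 1/8 s, in which the tool goes at most 62.5 mm and 10.7 degrees, less where a joint would pass 70% of its speed; a pose out of reach is approached as far as the arm can. A call with a number of a shift or a turn outside -1 to 1 is refused whole. A call with a gripper value outside its range is refused whole. The fingers move at their own pace and stop on an object; "grip_force" is the grip in N (left out, the last holds). Time passes only in rows, so rows that do not move let the fingers close. It gives the time, the measured TCP pose, the force, the opening and the grip force at its end, in the units of the state.
- env.state(): the state, without advancing time (a new reading comes with each control period).
- env.grab_frame(name): name is "side" or "top"; returns a dict with "frame" (384x512x3 uint8, red, green, blue), "vertical_fov" (degrees; the focal length in pixels is half the picture's height over the tangent of half this angle, whatever the lens; pixels are square), "cx", "cy" (the principal point, pixels), "rvec" (rotation vector, rad) and "tvec" (3), from world to camera coordinates, as OpenCV has them. Camera axes: x right, y down, z forward; pixel columns grow to the right and rows downward; lengths in mm; the calibration is good to about 2 mm. A picture is of the moment at which its call begins. There is no depth.
- env.job_done(): hands the job in; it is judged then, once.
The state is a dict: "time_s": time; "qpos": joint angles; "qvel": joint speeds; "effort": joint torques, N m; "ee_pos": TCP position; "ee_rot": TCP orientation; "force": force on the tool from outside, world axes, zero at the start; "torque": the same for the moment, N m; "gripper_width": finger opening in mm; "gripper_force": force on a finger pad.
Only numpy, scipy, OpenCV 4.12 (cv2) and the standard library are available. Lean on these libraries where they do the work, as an engineer would, in place of code of your own. Each camera call takes 0.05 s, during which the arm holds its last target. There are 200 camera calls.

### The job

First turn the reader's dial until its pointer stands at the long zero mark. Then take the specimen carrier with the flat bar handle (not the two with round knobs) out of the rack, pass its blade straight down through the narrow slot in the roof of the reader's hood to about half the blade's length (40 mm), and hold it there still in the gripper: finish while holding it, its collar clear of the roof and not jammed. Leave the dial at zero and everything else where it is.

Things in the scene. Friction and masses are not known exactly. Their poses are not given: they have to be found in the camera images.
- reader: Fixed bench instrument, 220 (x) by 150 (y) by 100 mm high. Origin: centre of its underside. Its +x half (local x -5 to 110 mm) is a hollow hood with an aluminium roof 100 mm high; its -x half is a low white deck, 50 mm high, with the dial on it. It may stand left or right, turned up to 20 degrees.
- slot_mouth (a point): Centre of the slot in the hood's roof, at the roof's top face (local x 52.5, y 0, z 100 mm of the reader). Axes as the reader's: the slot is 42 mm long along y and 10 mm wide along x, through a roof 6 mm thick; below it the hood is hollow down to 12 mm above the table.
- dial (a joint): Reading of the dial on the reader's deck, rad: 0 when the pointer is at the zero mark; grows counter-clockwise seen from above; starts at 0.5 to 1.4, end stops at -1.9 and 1.9; it stays where it is left (friction about 0.04 N m).
- dial_grip (a point): Where to grip the dial: on its vertical axis, 85 mm up, 7 mm below the top of its grip bar; local x -65, y 0 of the reader. The dial: steel disc 58 mm across, 8 mm high, with an upright grey bar 46 mm long, 14 mm thick, 30 mm high on it, inside an 80 mm black scale ring. The point turns with it: x along the bar towards the pointer end (white line on the bar top from centre to that end), z up.
- zero_mark (a point): The zero mark on the dial's scale ring: the long thick white tick, straight from the dial's axis towards the hood (reader +x).
- rack: Fixed wooden block, 50 (x) by 230 (y) by 40 mm high, origin at the centre of its underside. Three pockets in its top at local y -75, 0 and 75 mm, each 11 by 43 mm and 30 mm deep, long side along y; one carrier stands in each, in any order. May stand left or right, turned up to 23 degrees.
- carrier: Carrier to use, 120 mm tall, 0.08 to 0.17 kg: aluminium blade 40 (y) by 8 (x) by 80 mm high (lowest 6 mm stepped narrower), grey collar 50 by 18 by 4 mm at 80 mm, then a flat bar handle 34 (y) by 14 (x) by 36 mm. Origin: centre of the blade's lower end, z up. Stands upright in a rack pocket, axes parallel to the rack's, origin 10 mm above the table. Same either way round.
- carrier_tip (a point): Centre of the lower end of the carrier's blade (the carrier's origin).
- carrier_grip (a point): Where to grip the carrier: the middle of its handle, 106 mm above the blade's lower end and 14 mm below the handle's top; 14 mm thick along x, free on both x sides.
- spare_a: Another carrier in the rack, same blade and collar but a round knob of 24 mm diameter, 30 mm high. Not to be used. Origin at the blade's lower end.
- spare_b: A third carrier, like spare_a. Not to be used.
- dish: Small glass dish, 64 mm across, 16 mm high, between reader and rack. Origin under its centre.
- weight: Steel cylinder weight, 28 mm diameter, 32 mm high. Origin under its centre.
- brush: Brush, 150 mm long, lying nearest the robot. Leave alone.
- jar: Closed jar, 60 mm diameter, 80 mm high, at the left side. Origin under its centre.
- bottle: Amber bottle, 56 mm diameter, 140 mm high, at the right side. Origin under its centre.
- loupe: Black loupe, 44 mm diameter, 30 mm high, beyond the reader and rack. Origin under its centre.
Things that resemble listed ones, but are neither listed nor needed, are in the scene too. What is shaped like the carrier but blue is not meant.

How it is judged (in metres and radians):
On the way, in this order (a step that is already met when the one before it is completed fails the run):
1. the dial reads zero within 0.12 rad while the carrier is still outside the slot (value of joint dial between -0.12 and 0.12 rad and distance between carrier_tip and slot_mouth above 0.05 m), for 0.3 s.
2. the carrier is out of the rack, held by the fingers, and its blade is 25 to 60 mm down in the slot (horizontal distance between carrier_tip and slot_mouth below 0.006 m and z of carrier_tip in the frame of slot_mouth between -0.06 and -0.025 m and angle between carrier's own z axis and vertical below 0.1 rad and contact force between the fingers and carrier above 2 N), for 0.3 s.
At the end, for the whole second after the job is handed in: The gripper still holds the carrier (finger force over 2 N), still and upright within 0.1 rad, its blade's lower end 25 to 60 mm below the slot's mouth and within 6 mm of its centre line, pressing on the reader with less than 12 N; the dial reads zero within 0.12 rad; no bystander has moved 30 mm (all of step 2 and value of joint dial between -0.12 and 0.12 rad and contact force between carrier and reader below 12 N and linear speed of carrier below 0.02 m/s and distance of each of spare_a, spare_b, dish, weight, brush, jar, bottle, loupe from where it was at the start of the episode below 0.03 m); the arm keeps its last pose, push and grip.
It fails at once if another object is shifted by more than 40 mm (distance of any of spare_a, spare_b, dish, weight, brush, jar, bottle, loupe from where it was at the start of the episode above 0.04 m).
It also fails if it takes over 64 s, if anything falls off the work surface, if the arm or the gripper's body presses on something with over 40 N, if the wrist force passes 120 N, or if a joint passes its speed limit or range.

## Working session

There is one attempt and no reset: what is moved stays moved. The work goes in short steps, Python scripts to look and compute and a tool call to move; the robot and the scene stay as the last step left them, time stands still between calls to the robot, and variables do not carry over. Pictures are saved under pics/ and viewed, at most 10 in all, crops included, and the job is handed in when it is done.

Besides the shell and the picture viewer there is one more tool, called by a JSON object that holds its "fn" and its "kwargs", one argument or row to a line. send_rows: Moves the arm, as the interface text tells. Shifts and turns lie within -1 to 1; 1 stands for 500 mm of shift or 30 degrees of turn. Its arguments: {"type":"object","properties":{"motion":{"type":"array"},"grip_force":{"type":"number"}},"required":["motion"]}

```bash
mkdir -p pics
cat > h.py <<'E'
import numpy as np, cv2
from workcell import env
def cam(n):
    g=env.grab_frame(n); f=g["frame"]; fl=f.shape[0]/2/np.tan(np.radians(g["vertical_fov"])/2)
    K=np.array([[fl,0,g["cx"]],[0,fl,g["cy"]],[0,0,1]]); R=cv2.Rodrigues(np.array(g["rvec"],float))[0]
    return f,K,R,np.array(g["tvec"],float).ravel()
def ray(c,uv,z):
    f,K,R,t=c; d=R.T@np.linalg.inv(K)@np.array([uv[0],uv[1],1.]); o=-R.T@t
    return o+d*(z-o[2])/d[2]
def proj(c,p):
    f,K,R,t=c; q=K@(R@np.array(p,float)+t); return q[:2]/q[2]
def save(c,name,box=None,s=1):
    f=c[0]
    if box: f=f[box[1]:box[3],box[0]:box[2]]
    f=cv2.resize(f,None,fx=s,fy=s,interpolation=cv2.INTER_CUBIC); cv2.imwrite("pics/"+name,f[:,:,::-1])
E
python3 - <<'E'
from h import *
for n in("top","side"):
    c=cam(n); save(c,n+"0.png",s=1.5); print(n,-c[2].T@c[3],c[1][0,0],c[2][2])
print(env.state())
E
```

```text
top [ 340.98212596  -15.19070319 1564.69540843] 433.84926450314714 [ 0.16952258  0.0159166  -0.98539777]
side [ -60.54342493 -693.83351934  819.62114287] 413.1276972966585 [ 0.53046579  0.583922   -0.61452513]
{'time_s': 0.1, 'qpos': array([ 6.22789842e+01,  1.83470777e+01,  8.97008011e+01, -1.46049559e-03,
        7.20445305e+01, -1.14639499e+00]), 'qvel': array([-0.13469451, -0.00926937, -0.14980604,  0.08692288,  0.02909243,
       -0.04565139]), 'effort': array([-7.57581961e-05, -4.13336635e+01, -2.32507807e+01,  7.28438585e-02,
        4.22196218e-02, -5.54460576e-05]), 'ee_pos': array([257.02659176, 513.8323336 , 213.20400468]), 'ee_rot': array([-1.79907581e+02, -4.60476792e-04,  1.53425830e+02]), 'force': array([-0.992322  ,  0.08649648, -0.09088375]), 'torque': array([ 0.00444368, -0.00775328, -0.02043647]), 'gripper_force': 0.0, 'gripper_width': 91.18970885111959}
```

View pics/top0.png

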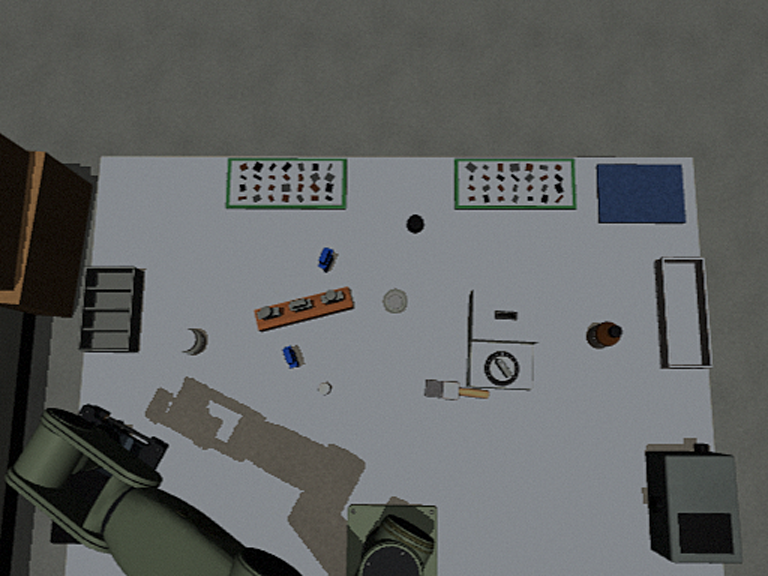

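View pics/side0.png

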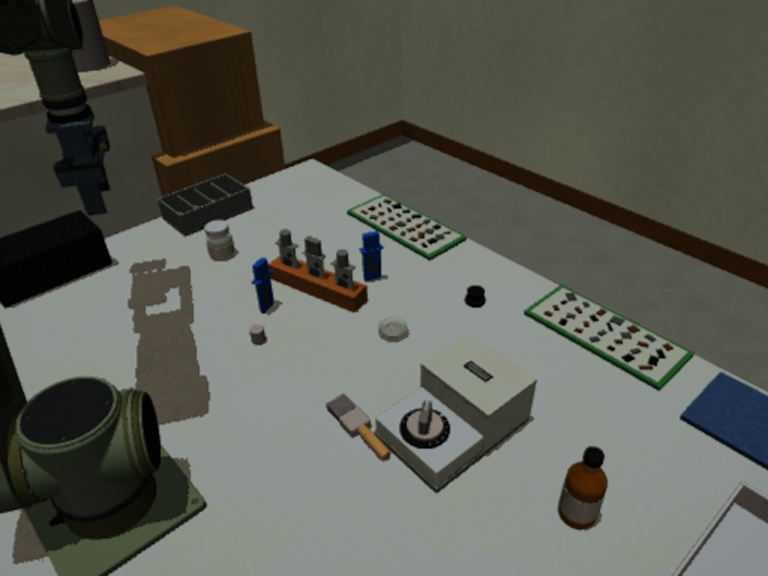

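The top view shows the rack around (304,308) of the 1.5x picture, the reader's slot at (506,315) and its dial at (502,368). Next I enlarge the rack and the reader.

Run:
```python
from h import *
c=cam("top"); s=cam("side")
a=c[0][175:270,165:245]; b=c[0][180:275,300:370]; d=s[0][140:210,175:255]; e=s[0][220:330,245:365]
def z(i,w,h): return cv2.resize(i,(w,h),interpolation=cv2.INTER_CUBIC)
m=np.zeros((600,800,3),np.uint8)
m[:300,:253]=z(cv2.convertScaleAbs(a,alpha=1.4),253,300); m[:300,260:481]=z(cv2.convertScaleAbs(b,alpha=1.4),221,300)
m[300:580,:320]=z(cv2.convertScaleAbs(d,alpha=1.4),320,280); m[300:594,330:650]=z(cv2.convertScaleAbs(e,alpha=1.4),320,294)
cv2.imwrite("pics/z1.png",m[:,:,::-1])
np.savez("c0.npz",t=c[0],s=s[0])
# rack by orange mask, top; slot by dark mask
hsv=cv2.cvtColor(c[0],cv2.COLOR_RGB2HSV)
k=((hsv[...,0]<15)&(hsv[...,1]>130)&(hsv[...,2]>60)).astype(np.uint8); k[:, :165]=0;k[:,240:]=0;k[:185]=0;k[225:]=0
pts=np.argwhere(k)[:,::-1].astype(np.float32); P=np.array([ray(c,p,40)[:2] for p in pts],np.float32)
print("rack",cv2.minAreaRect(P))
g=c[0].max(2); sl=(g<60).astype(np.uint8); n,l,st,ce=cv2.connectedComponentsWithStats(sl)
for i in range(n):
    if 300<ce[i][0]<370 and 180<ce[i][1]<275 and st[i][4]>8:
        q=np.array([ray(c,p,100 if ce[i][1]<225 else 52)[:2] for p in np.argwhere(l==i)[:,::-1]],np.float32)
        print(ce[i],st[i],cv2.minAreaRect(q))
```

```text
rack ((556.088134765625, 211.89752197265625), (48.9741325378418, 227.41580200195312), 14.54358196258545)
[320.79452055 220.15068493] [312 194  46  47 146] ((481.01531982421875, -210.6189422607422), (183.66586303710938, 127.43614959716797), 51.07304000854492)
[336.6        209.88571429] [330 207  15   6  70] ((535.3189697265625, -256.3863220214844), (17.106237411499023, 47.681976318359375), 0.30125999450683594)
[333.43349754 245.26108374] [323 234  23  23 203] ((418.069091796875, -251.00196838378906), (75.6109619140625, 76.22905731201172), 0.35513848066329956)
[311.57142857 251.14285714] [311 245   2  12  21] ((398.5671691894531, -173.18038940429688), (3.4493463039398193, 37.744049072265625), 89.23609161376953)
[324.5 258. ] [320 258  10   1  10] ((373.22967529296875, -217.49948120117188), (2.2020192773197778e-05, 30.903362274169922), 0.4016931354999542)
[344.5 259. ] [340 259  10   1  10] ((370.31072998046875, -286.037109375), (2.2064892618800513e-05, 30.84967041015625), 0.40364399552345276)
```

View pics/z1.png

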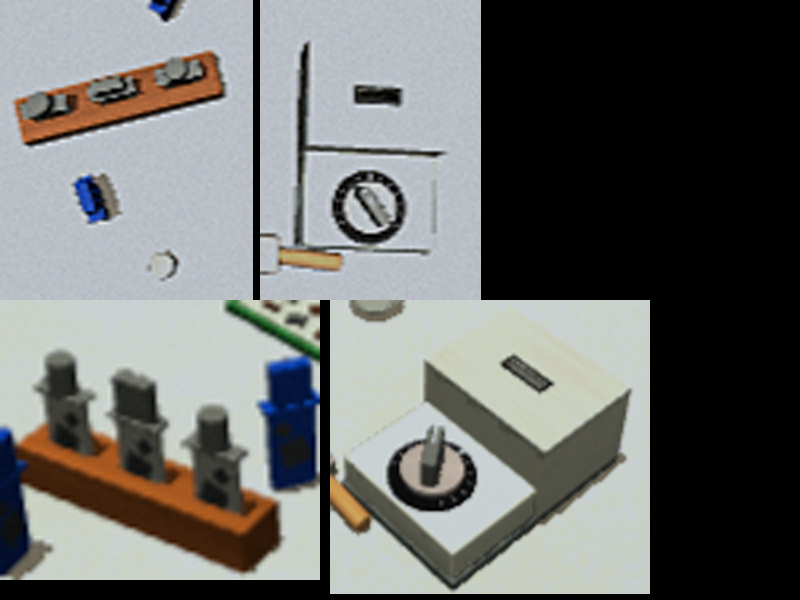

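The carrier with the bar handle stands in the rack's middle pocket. The dial pointer is turned about 40 degrees to the left of the zero mark. Next I refine the slot, the dial axis and the bar angle.

Run:
```python
from h import *
def cen(c,box,z):
    g=c[0].astype(float).mean(2)[box[1]:box[3],box[0]:box[2]]
    bg=np.percentile(g,85); w=np.clip(bg-g-15,0,None); v,u=np.mgrid[box[1]:box[3],box[0]:box[2]]
    m=np.array([(w*u).sum(),(w*v).sum()])/w.sum(); C=np.cov(np.array([u.ravel(),v.ravel()]),aweights=w.ravel()); e=np.linalg.eigh(C)[1][:,1]
    a,b=ray(c,m,z),ray(c,m+5*e,z); d=b-a
    return m,a,np.degrees(np.arctan2(d[1],d[0]))
t=cam("top"); s=cam("side")
print("slot top",cen(t,(326,203,349,217),100))
print("slot side",cen(s,(306,236,332,258),100))
g=t[0].astype(int).mean(2)
# dial ring ellipse
m=((g<85)).astype(np.uint8); m[:228]=0; m[254:]=0; m[:,:318]=0; m[:,352:]=0
p=max(cv2.findContours(m,0,1)[0],key=cv2.contourArea); el=cv2.fitEllipse(p); print("ring",el,ray(t,el[0],50))
sub=t[0][236:254,324:344].mean(2).astype(int)
for r in sub: print(*["%3d"%x for x in r])
# carrier handle pixels gray
print(proj(t,(556,212,116)),proj(t,(556,212,130)),proj(s,(556,212,130)))
print("axis world dir at dial",ray(t,(333.4,235),50)[:2],ray(t,(333.4,245),50)[:2])
```

```text
slot top (array([336.78128782, 209.79262487]), array([ 534.30750504, -255.61466733,  100.        ]), np.float64(87.13221610887067))
slot side (array([318.2965176, 247.2376784]), array([ 531.63847815, -255.69191074,  100.        ]), np.float64(91.56754360020447))
ring ((334.2076110839844, 244.45703125), (18.835214614868164, 21.159780502319336), 82.26586151123047) [ 419.88890974 -252.15404937   50.        ]
141 146 116  47   1   7  47  64   7  16  71  82   7  41  49   5  31 102 145 141
145 117  30   7  17  12  16  25  44  67  69  66  41  42  25   2  12  16  86 148
124  46   6  16  34  33  60 132 155 150 148 150 151 153 121  31  46  59  33 105
108   1  15  15  36  60  39  18  47  89 111 143 136 142 144 132  73   1   5  32
 29  42  54  20 102 130  33  37 111 132  86 108 137 140 138 145 126  52  15  20
  0  14   7  77 145 118  14  52  95  93  89  82 100 140 138 138 149 127  68  52
  8  18  19  93 150 119  49  15  65  99 106 108  76 108 145 140 142 149 115   0
 46  34  69 132 141 144 125  50  30  87 121 131  83 105 141 137 138 146 114  16
 16   6  73 137 140 137 148 112   1  41 105 123 108
[... 215 characters left out ...]
9 141 145 124  47  34  95 101  93  92 110 144 120  27
  8  12  36 108 146 141 137 135 140 147 114   3  58 105  97  86  71 108 120  32
 11  16   8  80 148 144 137 136 138 143 122  44  17  78 110  94  96 126 112   2
 58  59  60  32  97 147 143 137 135 141 143 122  46  26  87 104  84  47  23  15
116   4  11  13  33 100 146 147 139 134 139 148 117  28  64 133 126  44  40  49
123  61  14  11   8  18  91 151 139 142 144 145 148 152 153 123  42   8   8  30
147 123  48  14  11  14   8  10  80 142 146 149 139  97  43   7   3  11  20  99
[198.7880291  202.07852846] [198.15351946 201.46178151] [208.76657488 159.03118392]
axis world dir at dial [ 452.55031178 -250.07250963] [ 418.00162023 -249.3240686 ]
```

```bash
cat >> h.py <<'E'
from scipy.spatial.transform import Rotation as Ro
def go(x,y,z,yaw):
    s=env.state(); R=Ro.from_euler("xyz",s["ee_rot"],degrees=True); T=Ro.from_euler("xyz",[180,0,yaw],degrees=True)
    d=R.inv().apply(np.array([x,y,z])-s["ee_pos"])/500; r=(R.inv()*T).as_rotvec(degrees=True)/30
    print("t",s["time_s"],"shift",d.round(4),"turn",r.round(4),"pos",s["ee_pos"].round(1),s["ee_rot"].round(2),"F",s["force"].round(1))
E
python3 -c "
from h import *
go(419,-251.5,214,36)"
```

```text
t 0.3 shift [-0.9745 -1.2247 -0.    ] turn [-6.0000e-04  1.0000e-03  3.9142e+00] pos [257.2 514.1 213.7] [-179.97    0.    153.43] F [ 0.5 -0.1 -0.3]
```

{"fn": "send_rows", "kwargs": {
  "motion": [
    {"tx":-0.0487,"ty":-0.0612},
    {"tx":-0.0487,"ty":-0.0612},
    {"tx":-0.0487,"ty":-0.0612},
    {"tx":-0.0487,"ty":-0.0612},
    {"tx":-0.0487,"ty":-0.0612},
    {"tx":-0.0487,"ty":-0.0612},
    {"tx":-0.0487,"ty":-0.0612},
    {"tx":-0.0487,"ty":-0.0612},
    {"tx":-0.0487,"ty":-0.0612},
    {"tx":-0.0487,"ty":-0.0612}
  ]
}}

```text
invalid input at $.motion[0]: expected keys tx, ty, tz, rx, ry, rz, gripper
```

{"fn": "send_rows", "kwargs": {
  "motion": [
    {"tx":-0.0487,"ty":-0.0612},
    {"tx":-0.0487,"ty":-0.0612},
    {"tx":-0.0487,"ty":-0.0612},
    {"tx":-0.0487,"ty":-0.0612},
    {"tx":-0.0487,"ty":-0.0612},
    {"tx":-0.0487,"ty":-0.0612},
    {"tx":-0.0487,"ty":-0.0612},
    {"tx":-0.0487,"ty":-0.0612},
    {"tx":-0.0487,"ty":-0.0612},
    {"tx":-0.0487,"ty":-0.0612}
  ]
}}

```text
invalid input at $.motion[0]: expected keys tx, ty, tz, rx, ry, rz, gripper
```

{"fn": "send_rows", "kwargs": {
  "motion": [
    {"rz":0.326},
    {"rz":0.326},
    {"rz":0.326},
    {"rz":0.326},
    {"rz":0.326},
    {"rz":0.326},
    {"rz":0.326},
    {"rz":0.326},
    {"rz":0.326},
    {"rz":0.326},
    {"rz":0.326},
    {"rz":0.326}
  ]
}}

```text
invalid input at $.motion[0]: expected keys tx, ty, tz, rx, ry, rz, gripper
```

```bash
python3 -c "
from h import *
go(419,-251.5,67,36)
c=cam('side'); save(c,'a1.png',(220,150,400,320),4)"
```

```text
t 0.3 shift [-0.9745 -1.2246  0.294 ] turn [-6.0000e-04  1.0000e-03  3.9142e+00] pos [257.2 514.1 213.7] [-179.97    0.    153.43] F [ 0.5 -0.1 -0.3]
```

View pics/a1.png

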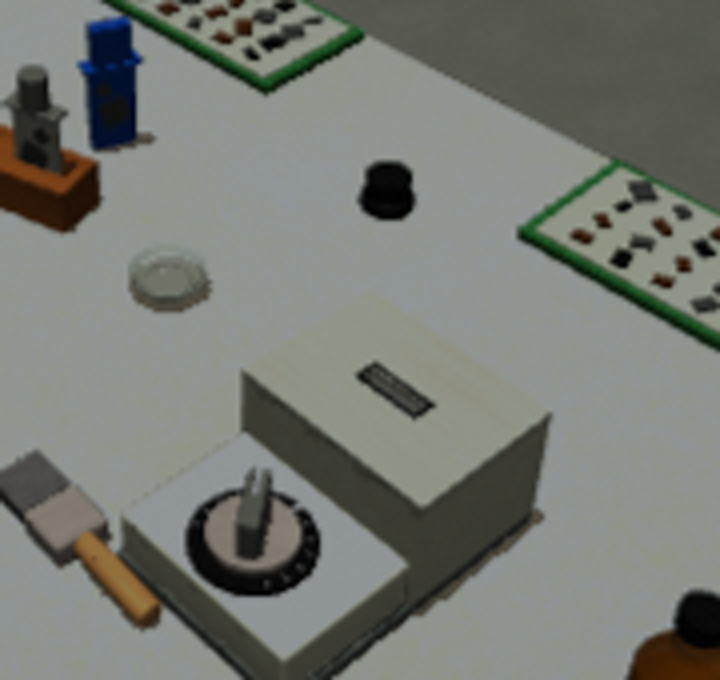

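The rows were refused because every row needs all its keys, so the arm hasn't moved. The picture shows the reader clear from the side, with the dial at (250,530) and the slot at (395,390) in the crop.

{"fn": "send_rows", "kwargs": {
  "motion": [
    {"tx":-0.0487,"ty":-0.0612,"tz":0,"rx":0,"ry":0,"rz":0,"gripper":-1},
    {"tx":-0.0487,"ty":-0.0612,"tz":0,"rx":0,"ry":0,"rz":0,"gripper":-1},
    {"tx":-0.0487,"ty":-0.0612,"tz":0,"rx":0,"ry":0,"rz":0,"gripper":-1},
    {"tx":-0.0487,"ty":-0.0612,"tz":0,"rx":0,"ry":0,"rz":0,"gripper":-1},
    {"tx":-0.0487,"ty":-0.0612,"tz":0,"rx":0,"ry":0,"rz":0,"gripper":-1},
    {"tx":-0.0487,"ty":-0.0612,"tz":0,"rx":0,"ry":0,"rz":0,"gripper":-1},
    {"tx":-0.0487,"ty":-0.0612,"tz":0,"rx":0,"ry":0,"rz":0,"gripper":-1},
    {"tx":-0.0487,"ty":-0.0612,"tz":0,"rx":0,"ry":0,"rz":0,"gripper":-1},
    {"tx":-0.0487,"ty":-0.0612,"tz":0,"rx":0,"ry":0,"rz":0,"gripper":-1},
    {"tx":-0.0487,"ty":-0.0612,"tz":0,"rx":0,"ry":0,"rz":0,"gripper":-1}
  ]
}}

```text
time_s: 1.6
ee_pos: [338.3, 130.5, 214.2]
ee_rot: [180.0, 0.0, 153.4]
force: [-0.3, -0.4, -0.6]
gripper_width: 91.3
gripper_force: 0.0
```

{"fn": "send_rows", "kwargs": {
  "motion": [
    {"tx":-0.0487,"ty":-0.0612,"tz":0,"rx":0,"ry":0,"rz":0,"gripper":-1},
    {"tx":-0.0487,"ty":-0.0612,"tz":0,"rx":0,"ry":0,"rz":0,"gripper":-1},
    {"tx":-0.0487,"ty":-0.0612,"tz":0,"rx":0,"ry":0,"rz":0,"gripper":-1},
    {"tx":-0.0487,"ty":-0.0612,"tz":0,"rx":0,"ry":0,"rz":0,"gripper":-1},
    {"tx":-0.0487,"ty":-0.0612,"tz":0,"rx":0,"ry":0,"rz":0,"gripper":-1},
    {"tx":-0.0487,"ty":-0.0612,"tz":0,"rx":0,"ry":0,"rz":0,"gripper":-1},
    {"tx":-0.0487,"ty":-0.0612,"tz":0,"rx":0,"ry":0,"rz":0,"gripper":-1},
    {"tx":-0.0487,"ty":-0.0612,"tz":0,"rx":0,"ry":0,"rz":0,"gripper":-1},
    {"tx":-0.0487,"ty":-0.0612,"tz":0,"rx":0,"ry":0,"rz":0,"gripper":-1},
    {"tx":-0.0487,"ty":-0.0612,"tz":0,"rx":0,"ry":0,"rz":0,"gripper":-1}
  ]
}}

```text
time_s: 2.85
ee_pos: [419.1, -252.3, 214.0]
ee_rot: [180.0, 0.0, 153.4]
force: [-0.1, 0.5, -0.6]
gripper_width: 91.4
gripper_force: 0.0
```

{"fn": "send_rows", "kwargs": {
  "motion": [
    {"tx":0,"ty":0,"tz":0,"rx":0,"ry":0,"rz":0.326,"gripper":-1},
    {"tx":0,"ty":0,"tz":0,"rx":0,"ry":0,"rz":0.326,"gripper":-1},
    {"tx":0,"ty":0,"tz":0,"rx":0,"ry":0,"rz":0.326,"gripper":-1},
    {"tx":0,"ty":0,"tz":0,"rx":0,"ry":0,"rz":0.326,"gripper":-1},
    {"tx":0,"ty":0,"tz":0,"rx":0,"ry":0,"rz":0.326,"gripper":-1},
    {"tx":0,"ty":0,"tz":0,"rx":0,"ry":0,"rz":0.326,"gripper":-1},
    {"tx":0,"ty":0,"tz":0,"rx":0,"ry":0,"rz":0.326,"gripper":-1},
    {"tx":0,"ty":0,"tz":0,"rx":0,"ry":0,"rz":0.326,"gripper":-1},
    {"tx":0,"ty":0,"tz":0,"rx":0,"ry":0,"rz":0.326,"gripper":-1},
    {"tx":0,"ty":0,"tz":0,"rx":0,"ry":0,"rz":0.326,"gripper":-1},
    {"tx":0,"ty":0,"tz":0,"rx":0,"ry":0,"rz":0.326,"gripper":-1},
    {"tx":0,"ty":0,"tz":0,"rx":0,"ry":0,"rz":0.326,"gripper":-1}
  ]
}}

```text
time_s: 4.35
ee_pos: [419.0, -250.9, 214.0]
ee_rot: [-180.0, -0.0, 35.7]
force: [0.0, 0.0, -0.3]
gripper_width: 91.4
gripper_force: 0.0
```

```bash
python3 -c "
from h import *
go(419,-251.5,67,36)"
```

```text
t 4.35 shift [-0.0007  0.001   0.2939] turn [-0.0001 -0.0001 -0.0085] pos [ 419.  -250.9  214. ] [-180.     -0.     35.75] F [ 0.   0.  -0.3]
```

{"fn": "send_rows", "kwargs": {
  "motion": [
    {"tx":0,"ty":0,"tz":0.06,"rx":0,"ry":0,"rz":0,"gripper":-1},
    {"tx":0,"ty":0,"tz":0.06,"rx":0,"ry":0,"rz":0,"gripper":-1},
    {"tx":0,"ty":0,"tz":0.06,"rx":0,"ry":0,"rz":0,"gripper":-1},
    {"tx":0,"ty":0,"tz":0.05,"rx":0,"ry":0,"rz":0,"gripper":-1},
    {"tx":0,"ty":0,"tz":0.04,"rx":0,"ry":0,"rz":0,"gripper":-1},
    {"tx":0,"ty":0,"tz":0.024,"rx":0,"ry":0,"rz":0,"gripper":-1},
    {"tx":0,"ty":0,"tz":0,"rx":0,"ry":0,"rz":0,"gripper":-1}
  ]
}}

```text
time_s: 5.22
ee_pos: [418.7, -250.7, 66.4]
ee_rot: [-179.9, 0.0, 36.1]
force: [-0.9, -0.5, -0.0]
gripper_width: 91.3
gripper_force: 0.0
```

{"fn": "send_rows", "kwargs": {
  "motion": [
    {"tx":0,"ty":0,"tz":0,"rx":0,"ry":0,"rz":0,"gripper":1},
    {"tx":0,"ty":0,"tz":0,"rx":0,"ry":0,"rz":0,"gripper":1},
    {"tx":0,"ty":0,"tz":0,"rx":0,"ry":0,"rz":0,"gripper":1},
    {"tx":0,"ty":0,"tz":0,"rx":0,"ry":0,"rz":0,"gripper":1},
    {"tx":0,"ty":0,"tz":0,"rx":0,"ry":0,"rz":0,"gripper":1},
    {"tx":0,"ty":0,"tz":0,"rx":0,"ry":0,"rz":0,"gripper":1},
    {"tx":0,"ty":0,"tz":0,"rx":0,"ry":0,"rz":0,"gripper":1},
    {"tx":0,"ty":0,"tz":0,"rx":0,"ry":0,"rz":0,"gripper":1}
  ],
  "grip_force": 15
}}

```text
time_s: 6.22
ee_pos: [417.4, -249.2, 66.7]
ee_rot: [-179.7, 0.0, 36.0]
force: [-4.5, 10.7, 7.9]
gripper_width: 14.1
gripper_force: 5.3
```

{"fn": "send_rows", "kwargs": {
  "motion": [
    {"tx":0,"ty":-0.004,"tz":0,"rx":0,"ry":0,"rz":0,"gripper":1},
    {"tx":0,"ty":0,"tz":0,"rx":0,"ry":0,"rz":0.16,"gripper":1},
    {"tx":0,"ty":0,"tz":0,"rx":0,"ry":0,"rz":0.16,"gripper":1},
    {"tx":0,"ty":0,"tz":0,"rx":0,"ry":0,"rz":0.16,"gripper":1},
    {"tx":0,"ty":0,"tz":0,"rx":0,"ry":0,"rz":0.16,"gripper":1},
    {"tx":0,"ty":0,"tz":0,"rx":0,"ry":0,"rz":0.16,"gripper":1},
    {"tx":0,"ty":0,"tz":0,"rx":0,"ry":0,"rz":0.16,"gripper":1},
    {"tx":0,"ty":0,"tz":0,"rx":0,"ry":0,"rz":0.16,"gripper":1},
    {"tx":0,"ty":0,"tz":0,"rx":0,"ry":0,"rz":0.147,"gripper":1},
    {"tx":0,"ty":0,"tz":0,"rx":0,"ry":0,"rz":0,"gripper":1},
    {"tx":0,"ty":0,"tz":0,"rx":0,"ry":0,"rz":0,"gripper":1}
  ],
  "grip_force": 20
}}

```text
time_s: 7.6
ee_pos: [417.8, -250.6, 66.8]
ee_rot: [179.9, -0.0, -1.8]
force: [-1.6, -5.3, -3.5]
gripper_width: 13.9
gripper_force: 20.0
```

{"fn": "send_rows", "kwargs": {
  "motion": [
    {"tx":0,"ty":0,"tz":0,"rx":0,"ry":0,"rz":0,"gripper":-1},
    {"tx":0,"ty":0,"tz":0,"rx":0,"ry":0,"rz":0,"gripper":-1},
    {"tx":0,"ty":0,"tz":0,"rx":0,"ry":0,"rz":0,"gripper":-1},
    {"tx":0,"ty":0,"tz":0,"rx":0,"ry":0,"rz":0,"gripper":-1},
    {"tx":0,"ty":0,"tz":-0.03,"rx":0,"ry":0,"rz":0,"gripper":-1},
    {"tx":0,"ty":0,"tz":-0.05,"rx":0,"ry":0,"rz":0,"gripper":-1},
    {"tx":0,"ty":0,"tz":-0.06,"rx":0,"ry":0,"rz":0,"gripper":-1},
    {"tx":0,"ty":0,"tz":-0.08,"rx":0,"ry":0,"rz":0,"gripper":-1},
    {"tx":0,"ty":0,"tz":-0.08,"rx":0,"ry":0,"rz":0,"gripper":-1}
  ]
}}

```text
time_s: 8.72
ee_pos: [417.7, -249.1, 218.1]
ee_rot: [-180.0, 0.0, -1.9]
force: [0.3, -1.1, 0.2]
gripper_width: 90.9
gripper_force: 0.0
```

{"fn": "send_rows", "kwargs": {
  "motion": [
    {"tx":0,"ty":0,"tz":0,"rx":0,"ry":0,"rz":-0.33,"gripper":-1},
    {"tx":0,"ty":0,"tz":0,"rx":0,"ry":0,"rz":-0.33,"gripper":-1},
    {"tx":0,"ty":0,"tz":0,"rx":0,"ry":0,"rz":-0.33,"gripper":-1},
    {"tx":0,"ty":0,"tz":0,"rx":0,"ry":0,"rz":-0.33,"gripper":-1},
    {"tx":0,"ty":0,"tz":0,"rx":0,"ry":0,"rz":-0.33,"gripper":-1},
    {"tx":0,"ty":0,"tz":0,"rx":0,"ry":0,"rz":-0.33,"gripper":-1},
    {"tx":0,"ty":0,"tz":0,"rx":0,"ry":0,"rz":-0.33,"gripper":-1},
    {"tx":0,"ty":0,"tz":0,"rx":0,"ry":0,"rz":-0.33,"gripper":-1},
    {"tx":0,"ty":0,"tz":0,"rx":0,"ry":0,"rz":-0.33,"gripper":-1},
    {"tx":0,"ty":0,"tz":0,"rx":0,"ry":0,"rz":-0.33,"gripper":-1},
    {"tx":0,"ty":0,"tz":0,"rx":0,"ry":0,"rz":-0.25,"gripper":-1},
    {"tx":0,"ty":0,"tz":0,"rx":0,"ry":0,"rz":0,"gripper":-1}
  ]
}}

```text
time_s: 10.22
ee_pos: [417.8, -249.2, 216.9]
ee_rot: [180.0, -0.0, 104.5]
force: [-0.1, 0.2, -0.1]
gripper_width: 90.9
gripper_force: 0.0
```

Run:
```python
from h import *
go(556,212,214,104.5)
# carrier centre from saved clean frames: grey mask of middle carrier, top (handle top z=130)
z=np.load("c0.npz"); t=cam("top"); s=cam("side"); t=(z["t"],)+t[1:]; s=(z["s"],)+s[1:]
hsv=cv2.cvtColor(t[0],cv2.COLOR_RGB2HSV)
for r in t[0][195:212,188:214].astype(int): print(*["%3d/%d"%(x.mean(),x[0]-x[2]>40) for x in r])
# rack centre by side: orange mask on top face unreliable; print corner projections
for p in [(-25,-115),(25,-115),(-25,115),(25,115)]:
    a=np.radians(14.5); q=np.array([[np.cos(a),-np.sin(a)],[np.sin(a),np.cos(a)]])@p+[556,212]
    print(p,proj(t,(*q,40)).round(1),proj(s,(*q,40)).round(1))
```

```text
t 10.225 shift [0.8241 0.4982 0.006 ] turn [ 0.0002 -0.0004 -0.001 ] pos [ 417.8 -249.2  216.9] [ 1.7999e+02 -1.0000e-02  1.0447e+02] F [-0.1  0.2 -0.1]
137/0 133/0 137/0 135/0 136/0 132/0 138/0 137/0 139/0 136/0 135/0 138/0 137/0 137/0 136/0 138/0 138/0 138/0 138/0 142/0 139/0 141/0 143/0 140/0 132/0 116/0
137/0 135/0 138/0 136/0 137/0 139/0 136/0 137/0 133/0 138/0 134/0 138/0 136/0 137/0 139/0 139/0 141/0 142/0 144/0 143/0 137/0 112/0  95/1  77/1  59/1  57/1
138/0 135/0 138/0 136/0 137/0 134/0 139/0 137/0 135/0 141/0 138/0 140/0 139/0 142/0 142/0 142/0 134/0 116/0  94/1  74/1  59/1  60/1  56/1  55/1  59/1  69/1
136/0 135/0 135/0 137/0 140/0 136/0 142/0 141/0 141/0 138/0 142/0 142/0 134/0 115/0  96/1  74/1  61/1  57/1  60/1  56/1  67/1  62/1  64/1  64/1  64/1  75/1
138/0 138/0 138/0 140/0 141/0 140/0 138/0 139/0 133/0 116/0  78/1  41/0  54/0  77/0  72/0  29/1  47/1  89/0  95/0  59/1  66/1  69/1  67/1  68/1  72/1  70/1
139/0 141/0 140/0 142/0 132/0 116/0  80/1  37/0  57/0  75/0  86/0  83/0  86/0  88/0  70/0  19/0  54/0 101/0  73/0  12/0  21/0  44/1  76/1  71/1  70/1  56/1
135/0 116/0
[... 1160 characters left out ...]
78/1  78/1  74/1  76/1  75/1  78/1  79/1  82/1  81/1  78/1  80/1  78/1  80/1
 31/0  54/1  79/1  76/1  76/1  72/1  76/1  71/1  71/1  76/1  74/1  78/1  79/1  76/1  81/1  82/1  81/1  80/1  82/1  80/1  78/1  79/1  79/1  81/1  78/1  71/1
 65/1  83/1  74/1  67/1  72/1  72/1  70/1  73/1  74/1  78/1  79/1  79/1  83/1  80/1  82/1  78/1  78/1  82/1  78/1  84/1  83/1  73/1  47/1  33/1  24/0   1/0
 76/1  71/1  73/1  72/1  73/1  73/1  76/1  77/1  81/1  80/1  81/1  81/1  76/1  78/1  79/1  78/1  79/1  71/1  50/1  31/1  18/0   0/0   9/0  12/0  33/0  62/0
(-25, -115) [235.1 204.1] [235.9 198.1]
(25, -115) [231.8 190.7] [245.  189.8]
(-25, 115) [172.  219.9] [179.1 175.7]
(25, 115) [169.  206.3] [188.9 168.5]
```

{"fn": "send_rows", "kwargs": {
  "motion": [
    {"tx":0.0687,"ty":0.0415,"tz":0,"rx":0,"ry":0,"rz":0,"gripper":-1},
    {"tx":0.0687,"ty":0.0415,"tz":0,"rx":0,"ry":0,"rz":0,"gripper":-1},
    {"tx":0.0687,"ty":0.0415,"tz":0,"rx":0,"ry":0,"rz":0,"gripper":-1},
    {"tx":0.0687,"ty":0.0415,"tz":0,"rx":0,"ry":0,"rz":0,"gripper":-1},
    {"tx":0.0687,"ty":0.0415,"tz":0,"rx":0,"ry":0,"rz":0,"gripper":-1},
    {"tx":0.0687,"ty":0.0415,"tz":0,"rx":0,"ry":0,"rz":0,"gripper":-1},
    {"tx":0.0687,"ty":0.0415,"tz":0,"rx":0,"ry":0,"rz":0,"gripper":-1},
    {"tx":0.0687,"ty":0.0415,"tz":0,"rx":0,"ry":0,"rz":0,"gripper":-1},
    {"tx":0.0687,"ty":0.0415,"tz":0,"rx":0,"ry":0,"rz":0,"gripper":-1},
    {"tx":0.0687,"ty":0.0415,"tz":0,"rx":0,"ry":0,"rz":0,"gripper":-1},
    {"tx":0.0687,"ty":0.0415,"tz":0,"rx":0,"ry":0,"rz":0,"gripper":-1},
    {"tx":0.0687,"ty":0.0415,"tz":0,"rx":0,"ry":0,"rz":0,"gripper":-1}
  ]
}}

```text
time_s: 11.82
ee_pos: [555.5, 213.6, 216.9]
ee_rot: [180.0, 0.0, 104.5]
force: [-0.2, 0.3, -0.3]
gripper_width: 91.5
gripper_force: 0.0
```

Run:
```python
from h import *
t=cam("top"); s=cam("side")
go(556,212,98,104.5)
def z(i): return cv2.resize(cv2.convertScaleAbs(i,alpha=1.4),(400,400),interpolation=cv2.INTER_CUBIC)
m=np.hstack([z(t[0][230:260,319:349]),z(s[0][120:220,160:260])]); cv2.imwrite("pics/d1.png",m[:,:,::-1])
```

```text
t 11.925 shift [-0.0075 -0.0021  0.2368] turn [ 0.0015 -0.0028  0.0055] pos [556.  215.7 216.4] [ 1.7996e+02 -8.0000e-02  1.0466e+02] F [ 0.4 -0.4 -0.9]
```

View pics/d1.png

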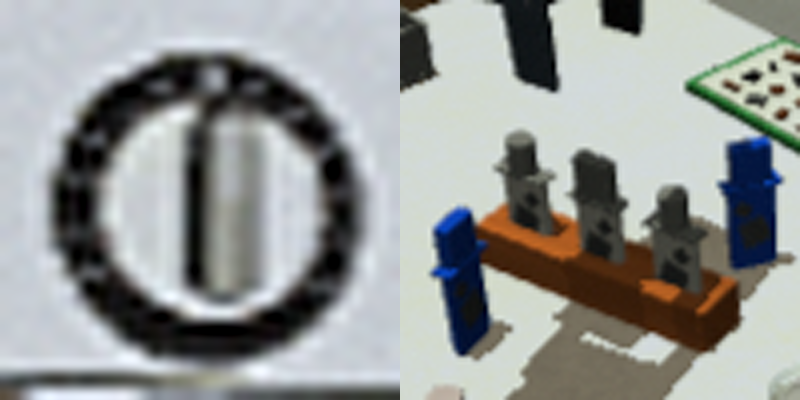

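The dial's pointer is in line with the zero mark (left half), and the carriers are undisturbed. Now I descend to the middle one.

{"fn": "send_rows", "kwargs": {
  "motion": [
    {"tx":0,"ty":0,"tz":0,"rx":0,"ry":0,"rz":0,"gripper":-1},
    {"tx":0,"ty":0,"tz":0.05,"rx":0,"ry":0,"rz":0,"gripper":-1},
    {"tx":0,"ty":0,"tz":0.06,"rx":0,"ry":0,"rz":0,"gripper":-1},
    {"tx":0,"ty":0,"tz":0.05,"rx":0,"ry":0,"rz":0,"gripper":-1},
    {"tx":0,"ty":0,"tz":0.04,"rx":0,"ry":0,"rz":0,"gripper":-1},
    {"tx":0,"ty":0,"tz":0.026,"rx":0,"ry":0,"rz":0,"gripper":-1},
    {"tx":0,"ty":0,"tz":0.01,"rx":0,"ry":0,"rz":0,"gripper":-1},
    {"tx":0,"ty":0,"tz":0,"rx":0,"ry":0,"rz":0,"gripper":-1}
  ]
}}

```text
time_s: 12.92
ee_pos: [555.4, 212.0, 99.3]
ee_rot: [180.0, -0.0, 104.5]
force: [-0.2, -0.3, 0.3]
gripper_width: 91.3
gripper_force: 0.0
```

{"fn": "send_rows", "kwargs": {
  "motion": [
    {"tx":0,"ty":0,"tz":0,"rx":0,"ry":0,"rz":0,"gripper":1},
    {"tx":0,"ty":0,"tz":0,"rx":0,"ry":0,"rz":0,"gripper":1},
    {"tx":0,"ty":0,"tz":0,"rx":0,"ry":0,"rz":0,"gripper":1},
    {"tx":0,"ty":0,"tz":0,"rx":0,"ry":0,"rz":0,"gripper":1},
    {"tx":0,"ty":0,"tz":0,"rx":0,"ry":0,"rz":0,"gripper":1},
    {"tx":0,"ty":0,"tz":0,"rx":0,"ry":0,"rz":0,"gripper":1},
    {"tx":0,"ty":0,"tz":0,"rx":0,"ry":0,"rz":0,"gripper":1},
    {"tx":0,"ty":0,"tz":0,"rx":0,"ry":0,"rz":0,"gripper":1}
  ],
  "grip_force": 20
}}

```text
time_s: 13.92
ee_pos: [555.2, 212.2, 98.9]
ee_rot: [-180.0, -0.0, 104.6]
force: [-1.1, 0.3, 0.8]
gripper_width: 14.2
gripper_force: 0.3
```

{"fn": "send_rows", "kwargs": {
  "motion": [
    {"tx":0,"ty":0,"tz":0,"rx":0,"ry":0,"rz":0,"gripper":1},
    {"tx":0,"ty":0,"tz":0,"rx":0,"ry":0,"rz":0,"gripper":1},
    {"tx":0,"ty":0,"tz":-0.01,"rx":0,"ry":0,"rz":0,"gripper":1},
    {"tx":0,"ty":0,"tz":-0.02,"rx":0,"ry":0,"rz":0,"gripper":1},
    {"tx":0,"ty":0,"tz":-0.03,"rx":0,"ry":0,"rz":0,"gripper":1},
    {"tx":0,"ty":0,"tz":-0.04,"rx":0,"ry":0,"rz":0,"gripper":1},
    {"tx":0,"ty":0,"tz":-0.05,"rx":0,"ry":0,"rz":0,"gripper":1},
    {"tx":0,"ty":0,"tz":-0.05,"rx":0,"ry":0,"rz":0,"gripper":1},
    {"tx":0,"ty":0,"tz":-0.04,"rx":0,"ry":0,"rz":0,"gripper":1},
    {"tx":0,"ty":0,"tz":-0.02,"rx":0,"ry":0,"rz":0,"gripper":1},
    {"tx":0,"ty":0,"tz":0,"rx":0,"ry":0,"rz":0,"gripper":1},
    {"tx":0,"ty":0,"tz":0,"rx":0,"ry":0,"rz":0,"gripper":1}
  ],
  "grip_force": 40
}}

```text
time_s: 15.42
ee_pos: [554.7, 212.0, 228.2]
ee_rot: [-179.9, 0.0, 104.6]
force: [0.1, -0.1, -0.5]
gripper_width: 14.0
gripper_force: 40.0
```

Run:
```python
from h import *
go(533,-255.7,229,88)
```

```text
t 15.425 shift [-0.8945 -0.2772 -0.0011] turn [-0.0031  0.0007  0.5519] pos [554.7 212.  228.2] [-1.7991e+02  1.0000e-02  1.0456e+02] F [ 0.1 -0.1 -0.5]
```

{"fn": "send_rows", "kwargs": {
  "motion": [
    {"tx":-0.04,"ty":-0.0124,"tz":0,"rx":0,"ry":0,"rz":0,"gripper":1},
    {"tx":-0.0745,"ty":-0.0231,"tz":0,"rx":0,"ry":0,"rz":0,"gripper":1},
    {"tx":-0.0745,"ty":-0.0231,"tz":0,"rx":0,"ry":0,"rz":0,"gripper":1},
    {"tx":-0.0745,"ty":-0.0231,"tz":0,"rx":0,"ry":0,"rz":0,"gripper":1},
    {"tx":-0.0745,"ty":-0.0231,"tz":0,"rx":0,"ry":0,"rz":0,"gripper":1},
    {"tx":-0.0745,"ty":-0.0231,"tz":0,"rx":0,"ry":0,"rz":0,"gripper":1},
    {"tx":-0.0745,"ty":-0.0231,"tz":0,"rx":0,"ry":0,"rz":0,"gripper":1},
    {"tx":-0.0745,"ty":-0.0231,"tz":0,"rx":0,"ry":0,"rz":0,"gripper":1},
    {"tx":-0.0745,"ty":-0.0231,"tz":0,"rx":0,"ry":0,"rz":0,"gripper":1},
    {"tx":-0.0745,"ty":-0.0231,"tz":0,"rx":0,"ry":0,"rz":0,"gripper":1},
    {"tx":-0.0745,"ty":-0.0231,"tz":0,"rx":0,"ry":0,"rz":0,"gripper":1},
    {"tx":-0.06,"ty":-0.0186,"tz":0,"rx":0,"ry":0,"rz":0,"gripper":1}
  ]
}}

```text
time_s: 16.92
ee_pos: [533.2, -232.0, 228.3]
ee_rot: [-179.9, -0.0, 104.5]
force: [0.5, 0.9, -1.2]
gripper_width: 14.0
gripper_force: 40.0
```

{"fn": "send_rows", "kwargs": {
  "motion": [
    {"tx":-0.035,"ty":-0.0108,"tz":0,"rx":0,"ry":0,"rz":0,"gripper":1},
    {"tx":-0.015,"ty":-0.0046,"tz":0,"rx":0,"ry":0,"rz":0,"gripper":1},
    {"tx":0,"ty":0,"tz":0,"rx":0,"ry":0,"rz":0.18,"gripper":1},
    {"tx":0,"ty":0,"tz":0,"rx":0,"ry":0,"rz":0.2,"gripper":1},
    {"tx":0,"ty":0,"tz":0,"rx":0,"ry":0,"rz":0.172,"gripper":1},
    {"tx":0,"ty":0,"tz":0,"rx":0,"ry":0,"rz":0,"gripper":1},
    {"tx":0,"ty":0,"tz":0,"rx":0,"ry":0,"rz":0,"gripper":1},
    {"tx":0,"ty":0,"tz":0,"rx":0,"ry":0,"rz":0,"gripper":1},
    {"tx":0,"ty":0,"tz":0,"rx":0,"ry":0,"rz":0,"gripper":1}
  ]
}}

```text
time_s: 18.05
ee_pos: [533.5, -255.7, 228.9]
ee_rot: [180.0, -0.0, 88.0]
force: [-0.1, -0.7, -0.9]
gripper_width: 13.5
gripper_force: 40.0
```

Run:
```python
from h import *
go(533,-255.7,229,88)
s=cam("side"); save(s,"f1.png",(240,140,400,280),5)
print(proj(s,(533,-255.7,140)),proj(s,(533,-255.7,100)),proj(s,(533,-255.7,220)))
```

```text
t 18.05 shift [-0.     -0.0009 -0.0001] turn [ 0.0001 -0.0002  0.0008] pos [ 533.5 -255.7  228.9] [ 1.800e+02 -1.000e-02  8.802e+01] F [-0.1 -0.7 -0.9]
[319.92123418 235.00229442] [318.66351751 246.96744901] [322.63417716 209.19299805]
```

View pics/f1.png

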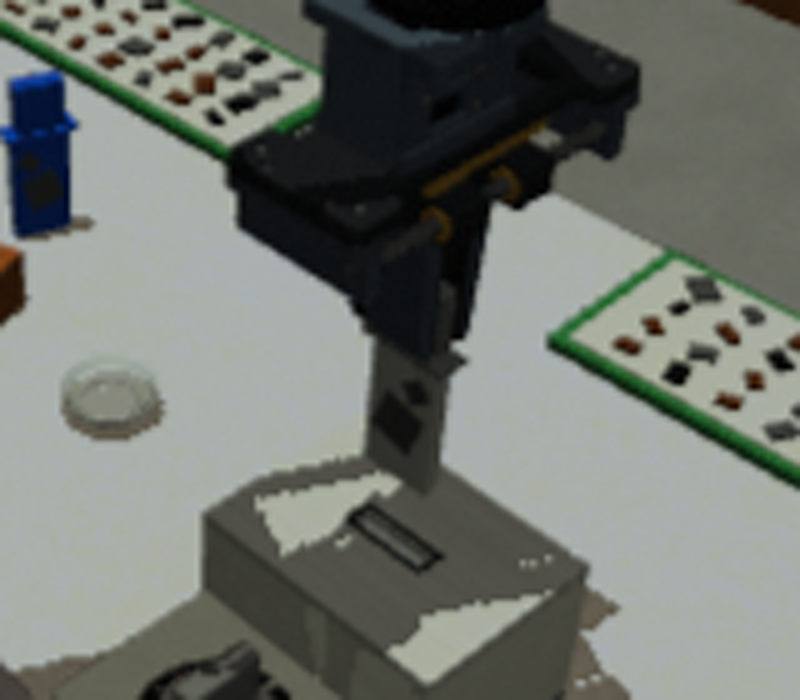

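The side view shows the blade hanging above the slot. Its lower edge is centred at about (398,475) in the crop, which matches its projected position, and the slot is centred near (395,539). I'll descend to just above the roof and then feel my way in.

{"fn": "send_rows", "kwargs": {
  "motion": [
    {"tx":0,"ty":0,"tz":0.02,"rx":0,"ry":0,"rz":0,"gripper":1},
    {"tx":0,"ty":0,"tz":0.02,"rx":0,"ry":0,"rz":0,"gripper":1},
    {"tx":0,"ty":0,"tz":0.02,"rx":0,"ry":0,"rz":0,"gripper":1},
    {"tx":0,"ty":0,"tz":0.012,"rx":0,"ry":0,"rz":0,"gripper":1},
    {"tx":0,"ty":0,"tz":0,"rx":0,"ry":0,"rz":0,"gripper":1},
    {"tx":0,"ty":0,"tz":0,"rx":0,"ry":0,"rz":0,"gripper":1},
    {"tx":0,"ty":0,"tz":0,"rx":0,"ry":0,"rz":0,"gripper":1}
  ]
}}

```text
time_s: 18.98
ee_pos: [533.7, -255.9, 193.4]
ee_rot: [179.9, 0.0, 88.0]
force: [-0.3, 0.5, -1.3]
gripper_width: 13.6
gripper_force: 40.0
```

Run:
```python
from h import *
go(533,-255.7,193,88)
s=cam("side"); save(s,"f2.png",(280,190,360,250),10)
for z in (104,110,100,184):
  for y in (-18,18): print(z,y,((proj(s,(533+4*0,-255.7+y,z))-[280,190])*10).round())
```

```text
t 18.975 shift [ 0.0003 -0.0014  0.0008] turn [ 0.0017  0.0006 -0.    ] pos [ 533.7 -255.9  193.4] [1.7995e+02 2.0000e-02 8.8000e+01] F [-0.3  0.5 -1.3]
104 -18 [445. 596.]
104 18 [332. 521.]
110 -18 [447. 578.]
110 18 [334. 503.]
100 -18 [443. 608.]
100 18 [331. 532.]
184 -18 [474. 349.]
184 18 [355. 275.]
```

View pics/f2.png

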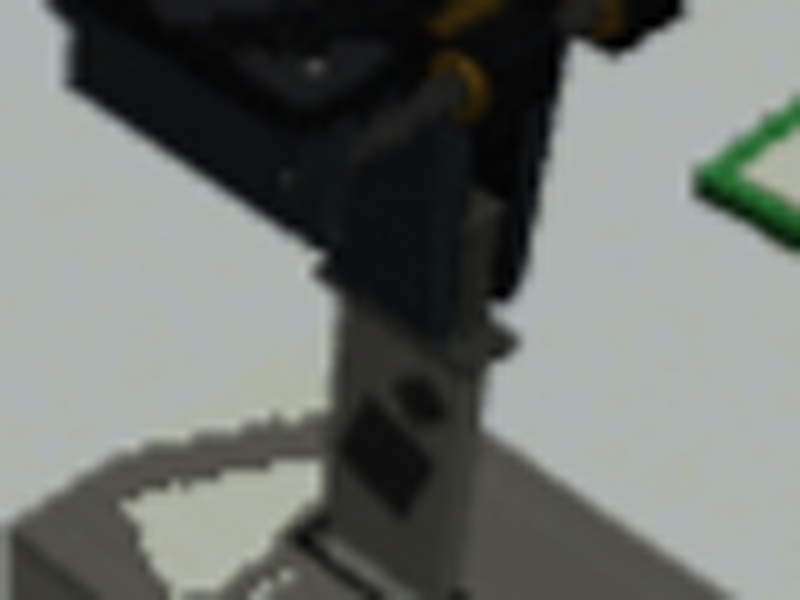

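The picture shows the blade just above the roof, and its projected edges agree with what is seen to about 0.3 px. The slot's left end, at (295,532), is still visible. The side camera is therefore trustworthy here, so I refit the slot from the clean side frame.

Run:
```python
from h import *
z=np.load("c0.npz")
for n,bx,k in(("side",(304,234,334,260),"s"),("top",(324,201,351,219),"t")):
    c=cam(n); c=(z[k],)+c[1:]
    g=z[k].mean(2).astype(np.float32)[bx[1]:bx[3],bx[0]:bx[2]]; S=8
    G=cv2.resize(g,None,fx=S,fy=S,interpolation=cv2.INTER_LINEAR)
    for th in(65,80,95,105):
        ct=max(cv2.findContours((G<th).astype(np.uint8),0,1)[0],key=cv2.contourArea)[:,0]
        P=np.array([ray(c,((q+.5)/S-.5)+bx[:2],100)[:2] for q in cv2.convexHull(ct)[:,0]],np.float32)
        print(n,th,cv2.minAreaRect(P))
    if n=="side":
        for r in g: print(*["%3d"%x for x in r])
```

```text
side 65 ((531.5047607421875, -255.2301788330078), (50.10020446777344, 18.18304443359375), 87.9183120727539)
side 80 ((531.6242065429688, -255.16490173339844), (51.18998336791992, 19.61710548400879), 88.03157043457031)
side 95 ((531.6295776367188, -255.0987548828125), (52.29182052612305, 20.944015502929688), 87.9486312866211)
side 105 ((531.6270751953125, -255.08287048339844), (53.3007698059082, 21.955493927001953), 87.7859878540039)
143 143 143 143 144 143 143 142 142 142 142 141 142 142 141 141 142 142 143 143 142 142 141 140 141 141 142 144 145 145
143 143 143 143 142 143 144 142 142 142 141 142 142 142 141 142 142 142 143 143 143 143 141 140 140 139 141 142 143 145
143 143 143 143 143 143 142 143 143 142 142 142 142 141 141 142 141 141 143 142 142 143 143 143 142 140 140 140 141 143
143 142 143 143 142 143 143 143 143 143 142 143 141 141 141 142 141 141 141 141 142 142 142 143 142 141 140 139 140 140
142 142 142 142 143 143 143 142 143 143 143 143 141 142 141 142 140 140 140 139 141 142 142 141 142 142 141 140 141 141
142 143 143 143 143 143 143 143 143 143 143 143 141 142 142 141
[... 2188 characters left out ...]
 143 142 142 141 141 142 143
143 142 142 142 142 143 142 143 143 143 141 142 143 143 143 143 143 142 142 142 142 143 143 143 143 143 142 141 142 142
143 143 142 142 143 142 143 142 142 143 142 141 141 143 142 144 143 142 142 142 141 141 142 143 143 143 143 142 143 141
top 65 ((534.52734375, -255.60047912597656), (49.07338333129883, 18.926816940307617), 87.36058044433594)
top 80 ((534.3326416015625, -255.71365356445312), (50.40282440185547, 19.848546981811523), 86.80687713623047)
top 95 ((534.2020263671875, -255.84962463378906), (51.812255859375, 20.911113739013672), 86.2646713256836)
top 105 ((534.229736328125, -255.85787963867188), (52.693538665771484, 21.75945281982422), 86.18267059326172)
```

{"fn": "send_rows", "kwargs": {
  "motion": [
    {"tx":0,"ty":-0.001,"tz":0,"rx":0,"ry":0,"rz":0,"gripper":1},
    {"tx":0,"ty":0,"tz":0.003,"rx":0,"ry":0,"rz":0,"gripper":1},
    {"tx":0,"ty":0,"tz":0.003,"rx":0,"ry":0,"rz":0,"gripper":1},
    {"tx":0,"ty":0,"tz":0.003,"rx":0,"ry":0,"rz":0,"gripper":1},
    {"tx":0,"ty":0,"tz":0.002,"rx":0,"ry":0,"rz":0,"gripper":1},
    {"tx":0,"ty":0,"tz":0.002,"rx":0,"ry":0,"rz":0,"gripper":1},
    {"tx":0,"ty":0,"tz":0,"rx":0,"ry":0,"rz":0,"gripper":1},
    {"tx":0,"ty":0,"tz":0,"rx":0,"ry":0,"rz":0,"gripper":1}
  ]
}}

```text
time_s: 20.12
ee_pos: [533.0, -255.7, 186.5]
ee_rot: [180.0, -0.0, 88.0]
force: [0.6, -0.1, -1.0]
gripper_width: 14.1
gripper_force: 40.0
```

{"fn": "send_rows", "kwargs": {
  "motion": [
    {"tx":0,"ty":0,"tz":0.003,"rx":0,"ry":0,"rz":0,"gripper":1},
    {"tx":0,"ty":0,"tz":0.003,"rx":0,"ry":0,"rz":0,"gripper":1},
    {"tx":0,"ty":0,"tz":0.003,"rx":0,"ry":0,"rz":0,"gripper":1},
    {"tx":0,"ty":0,"tz":0.003,"rx":0,"ry":0,"rz":0,"gripper":1},
    {"tx":0,"ty":0,"tz":0,"rx":0,"ry":0,"rz":0,"gripper":1},
    {"tx":0,"ty":0,"tz":0,"rx":0,"ry":0,"rz":0,"gripper":1}
  ]
}}

```text
time_s: 20.88
ee_pos: [533.0, -255.8, 180.5]
ee_rot: [180.0, -0.0, 88.0]
force: [0.1, 0.2, -1.6]
gripper_width: 13.8
gripper_force: 40.0
```

{"fn": "send_rows", "kwargs": {
  "motion": [
    {"tx":0,"ty":0,"tz":0.004,"rx":0,"ry":0,"rz":0,"gripper":1},
    {"tx":0,"ty":0,"tz":0.006,"rx":0,"ry":0,"rz":0,"gripper":1},
    {"tx":0,"ty":0,"tz":0.006,"rx":0,"ry":0,"rz":0,"gripper":1},
    {"tx":0,"ty":0,"tz":0,"rx":0,"ry":0,"rz":0,"gripper":1},
    {"tx":0,"ty":0,"tz":0,"rx":0,"ry":0,"rz":0,"gripper":1}
  ]
}}

```text
time_s: 21.5
ee_pos: [533.0, -255.7, 172.4]
ee_rot: [-180.0, -0.0, 88.0]
force: [-0.1, 0.7, -0.6]
gripper_width: 13.9
gripper_force: 40.0
```

{"fn": "send_rows", "kwargs": {
  "motion": [
    {"tx":0,"ty":0,"tz":0.006,"rx":0,"ry":0,"rz":0,"gripper":1},
    {"tx":0,"ty":0,"tz":0.008,"rx":0,"ry":0,"rz":0,"gripper":1},
    {"tx":0,"ty":0,"tz":0.008,"rx":0,"ry":0,"rz":0,"gripper":1},
    {"tx":0,"ty":0,"tz":0.008,"rx":0,"ry":0,"rz":0,"gripper":1},
    {"tx":0,"ty":0,"tz":0.008,"rx":0,"ry":0,"rz":0,"gripper":1},
    {"tx":0,"ty":0,"tz":0.007,"rx":0,"ry":0,"rz":0,"gripper":1},
    {"tx":0,"ty":0,"tz":0,"rx":0,"ry":0,"rz":0,"gripper":1},
    {"tx":0,"ty":0,"tz":0,"rx":0,"ry":0,"rz":0,"gripper":1},
    {"tx":0,"ty":0,"tz":0,"rx":0,"ry":0,"rz":0,"gripper":1},
    {"tx":0,"ty":0,"tz":0,"rx":0,"ry":0,"rz":0,"gripper":1}
  ]
}}

```text
time_s: 22.75
ee_pos: [533.0, -255.7, 150.0]
ee_rot: [180.0, -0.0, 88.0]
force: [0.4, 0.1, -0.9]
gripper_width: 13.6
gripper_force: 40.0
```

Run:
```python
from h import *
s=cam("side"); save(s,"g1.png",(240,140,400,280),5); print(env.state()["force"],env.state()["torque"],env.state()["ee_pos"])
```

```text
[ 0.09232164  0.70675439 -1.22247347] [-0.12607559  0.04499852 -0.01108541] [ 533.03463838 -255.73516533  150.05225526]
```

View pics/g1.png

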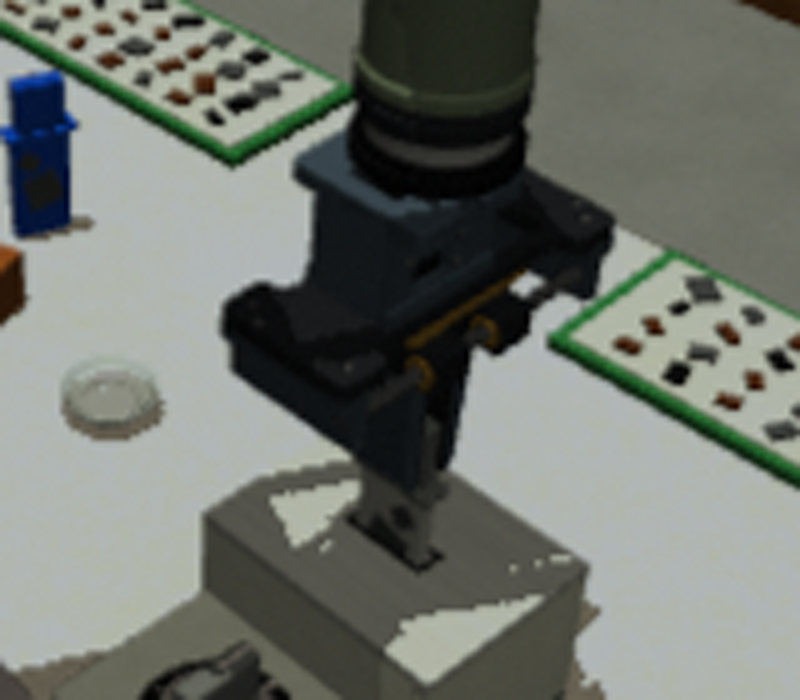

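The blade stands in the slot at (400,540), about half way down. The collar is well clear of the roof, the forces are near zero, and the dial still points at zero.

```bash
python3 -c "
from workcell import env
print(env.job_done())"
```

```text
the job is handed in; nothing more can be done
None
```

I set the dial to zero and handed the job in with the flat-bar carrier held still in the slot, its blade about 39 mm down by the arm's reading, with almost no force on it; the hand-in call gave no verdict.

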